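Draw a copper tail out through a floor access hatch and hold it clear

TASK

A ready-made copper pipe tail has been left in the void under the raised tiled floor of the meter cupboard; it is longer than the open access hatch. Take hold of it through the hatch, angle it so that one end comes up out of the hatch while the other is still under the floor, and draw it out without forcing it against the tiles or knocking the gas pipe that runs beside it. Leave everything else where it lies, and finish with the gripper holding the tail motionless, its whole length at least 6 cm higher than the tiles and touching nothing else.

Things in the scene. Friction and masses are not known exactly. Their poses are not given: they have to be found in the camera images.
- floor: Raised floor (x -200 to 250, y -300 to 300 mm), fixed to the work surface; place and yaw vary (within 0.35 rad). Origin: under the hatch's centre, at work-surface height. Pale tiles on plywood, 18 mm thick, top 64 mm up; below them a 46 mm high void, down to the work surface, walled by battens at x -155 and 205, y +-255 mm. Open access hatch: x -80 to 80, y -95 to 95 mm. Metal trim at -x.
- hatch (a point): Centre of the open access hatch, level with the tiled top (64 mm above the raised floor's origin), axes as the raised floor: opening 160 mm wide along x, 190 mm long along y.
- gas_pipe: Fixed gas pipe with the raised floor's origin and axes: 22 mm copper with yellow bands, along y in the void from batten to batten, axis at x = 60 mm, 20 mm up, seen along the hatch's +x side. With it the riser out of the tiles at x = 200, y = 250 mm: brass gas cock with red lever, up to 168 mm above the work surface.
- tail: Copper tail: straight 15 mm pipe, 250 mm long, hex nut near each end (24 mm across flats, 18 mm long, centred 101 mm from the middle), 120-210 g. Origin: its middle, on the axis; x along the pipe; ends alike. Starts on the work surface in the void, axis 12 mm up, along the floor's y within 0.1 rad, middle at floor x -25 to 0 mm, ends hidden 5 to 55 mm past the hatch's edges.
- tail_a (a point): The end of the tail at its +x, on the pipe's axis, 125 mm from its middle.
- tail_b (a point): The end of the tail at its -x, on the pipe's axis, 125 mm from its middle.
- pliers: Bystander: water-pump pliers with blue handles, 230 mm long, 15 mm high, lying on the tiles on the raised floor's -x, +y corner. Origin: under the middle; x towards the jaws.
- torch: Bystander: black torch, 125 mm long, 33 mm thick, lying on the tiles on the raised floor's +x, -y corner. Origin: under the middle.
- tee: Bystander: brass tee fitting, 52 mm, 24 mm high, on the tiles on the raised floor's -x, -y corner. Origin: underside.
- bottle: Bystander: white plastic jar, 54 mm across, 95 mm high, standing on the tiles on the +x side of the hatch. Origin: centre of its base.
- hatch_cover: Bystander: the lifted hatch cover, a tiled board 156 x 186 x 18 mm, lying on the work surface to the robot's right. Origin: centre of its underside.
- extinguisher: Bystander: small red fire extinguisher, 84 mm across, 280 mm high, standing on the work surface to the robot's left. Origin: centre of its base.

How it is judged:
On the way:
1. the tail is angled through the hatch: one end is up above the tiles while the other is still under the floor (((height (world z) of tail_a above 0.08 m and height (world z) of tail_b below 0.04 m and contact force between the fingers and tail above 1 N) or (height (world z) of tail_b above 0.08 m and height (world z) of tail_a below 0.04 m and contact force between the fingers and tail above 1 N))), for 0.1 s.
At the end, for the whole second after the job is handed in: The gripper holds the tail, still, with both ends of its axis more than 130 mm above the work surface (66 mm above the tiles); it touches neither floor, gas pipe nor any bystander, and no bystander has moved 30 mm (height (world z) of each of tail_a, tail_b above 0.13 m and contact force between the fingers and tail above 2 N and linear speed of tail below 0.04 m/s and angular speed of tail below 0.4 rad/s and contact force between tail and floor below 0.2 N and contact force between tail and pliers below 0.2 N and contact force between tail and torch below 0.2 N and contact force between tail and tee below 0.2 N and contact force between tail and bottle below 0.2 N and contact force between tail and hatch_cover below 0.2 N and contact force between tail and extinguisher below 0.2 N and distance of each of pliers, torch, tee, bottle, hatch_cover, extinguisher from where it was at the start of the episode below 0.03 m); the arm keeps its last pose, push and grip.
It fails at once if the tail is forced against the raised floor (over 25 N) (contact force between tail and floor above 25 N).
It fails at once if the gas pipe or its riser is knocked (over 15 N) (contact force between anything else and gas_pipe above 15 N).
It fails at once if a bystander (pliers, torch, tee, bottle, hatch cover, extinguisher) is pushed 30 mm or more (distance of any of pliers, torch, tee, bottle, hatch_cover, extinguisher from where it was at the start of the episode above 0.03 m).
It also fails if it takes over 45 s, if anything falls off the work surface, if the arm or the gripper's body presses on something with over 40 N, if the wrist force passes 120 N, or if a joint passes its speed limit or range.

ROBOT

A 7-joint arm with a two-finger parallel gripper is mounted at the origin on the work surface. World frame = base frame: x ahead of the robot, y to its left, z up, the work surface at z = 0. Lengths are in m, angles in rad, forces in N, time in s.
With the tool pointing down it reaches from about 0.425 to 0.875 m from the base axis. Payload 4.7 kg.
Tool frame: the origin (TCP) lies on the centre line of the jaws, within the pads' length; the fingertips stand 17 mm ahead of it and the grasp point (between the pads) lies 2 mm behind it; z points along the fingers, x is the direction in which the jaws open and shut, and the axes are right-handed (so a half turn about z gives the same grasp; the last joint's range is limited). The gripper opens to 87 mm and grips with 3 to 60 N. Pads are 19 mm wide; open, the fingers measure 117 mm over their backs; the gripper's body (75 mm by 190 mm) begins 51 mm behind the grasp point.
Start: joints at [1.323, 0.321, -0.07, 1.45, 0.023, 1.371, -0.057], TCP at [0.168, -0.628, 0.24] pointing down, gripper open.
Joint ranges: [-2.86, 2.86], [-0.3, 2.09], [-1.38, 1.24], [0.06, 2.45], [-1.56, 4.7], [0.09, 2.05], [-2.69, 2.69]. Speed limits (rad/s): [2.57, 2.57, 3.14, 3.14, 3.14, 3.14, 3.14].

INTERFACE

Orientations are given as a rotation vector (axis times angle).
In Python, from bench import ctrl gives the robot as it stands.
- The arm moves only by the tool drive_tool, never from a script. Its argument "increments" is a list of rows, each an object of numbers: "grip": the closure, from -1 (fully open) to 1 (shut), so that 0 is half open; "tx", "ty", "tz": the shift along the tool's x, y, z in cm; "wx", "wy", "wz": the turn, a rotation vector about the tool's x, y, z in rad. In form: [{"grip": .., "tx": .., "ty": .., "tz": .., "wx": .., "wy": .., "wz": ..}, ...]. A call has 1 to 10 rows; each row is the pose to reach, as a shift and turn from the pose measured when the call began, along the tool's axes at that moment; what a row does not reach only later rows make up. A row lasts 1/12 s, in which the tool goes at most 41.7 mm and 7.16 degrees, less where a joint would pass 70% of its speed; a pose out of reach is approached as far as the arm can. A call with a gripper value outside its range is refused whole. The fingers move at their own pace and stop on an object; "force" is the grip in N (left out, the last holds). Time passes only in rows, so rows that repeat a pose let the fingers close. It gives the time, the measured TCP pose, the force and the opening at its end, in the units of the state.
- ctrl.get_state(): the state, without advancing time (a new reading comes with each control period).
- ctrl.get_image(name): name is "scene" or "side" or "wrist"; returns a dict with "frame" (384x512x3 uint8, blue, green, red), "depth" (384x512 float32, m along the optical axis (not along the pixel's ray), 0 where there is no reading), "fx", "fy", "cx", "cy" (pixels), "k1" (the pictures are not rectified: a ray, as slopes to the right and down, at radius r is drawn at 1 + k1 r^2 times it, then the intrinsics apply), "view" (4x4, takes a point from world to camera coordinates). Camera axes: x right, y up, looking along -z (the intrinsics and any distortion apply to the point x, -y, -z); pixel columns grow to the right and rows downward; lengths in m; the calibration is good to about 2 mm. A picture is of the moment at which its call begins.
- ctrl.close_job(): hands the job in, once; it reports no verdict.
The state is a dict: "time": time; "joint_positions": joint angles; "qd": joint speeds; "joint_torque": joint torques, N m; "position": TCP position; "tool_rot": TCP orientation; "ft_force": force on the tool from outside, world axes, zero at the start; "torque": the same for the moment, N m; "grip_width": opening from 0.0 (shut) to 1.0 (fully open).
Only numpy, scipy, OpenCV 4.12 (cv2) and the standard library are available. Lean on these libraries where they do the work, as an engineer would, in place of code of your own. Each camera call takes 0.05 s, during which the arm holds its last target.

## Working session

There is one attempt and no reset: what is moved stays moved. The work goes in short steps, Python scripts to look and compute and a tool call to move; the robot and the scene stay as the last step left them, time stands still between calls to the robot, and variables do not carry over. Pictures are saved under pics/ and viewed, and the job is handed in when it is done.

Besides the shell and the picture viewer there is one more tool, called after "Call:" as name([rows], argument=value, ...), one row to a line, values as JSON. drive_tool: Moves the arm, as the interface text tells. Its arguments: {"type":"object","properties":{"increments":{"type":"array","items":{"type":"object","properties":{"grip":{"type":"number"},"tx":{"type":"number"},"ty":{"type":"number"},"tz":{"type":"number"},"wx":{"type":"number"},"wy":{"type":"number"},"wz":{"type":"number"}}}},"force":{"type":"number"}},"required":["increments"]}

```bash
mkdir -p pics; ls
cat > h.py <<'E'
import numpy as np, cv2
from bench import ctrl
from scipy.spatial.transform import Rotation as R
def grab(n):
    im=ctrl.get_image(n); return im
def unproj(im,u,v,d=None,zplane=None):
    u=np.atleast_1d(u).astype(float);v=np.atleast_1d(v).astype(float)
    a=(u-im['cx'])/im['fx'];b=(v-im['cy'])/im['fy']
    k=im['k1'];x,y=a.copy(),b.copy()
    for _ in range(20):
        s=1+k*(x*x+y*y);x=a/s;y=b/s
    ray=np.stack([x,-y,-np.ones_like(x)],-1)
    V=np.array(im['view']);Ri=V[:3,:3].T;o=-Ri@V[:3,3]
    w=ray@Ri.T
    if d is not None: return o+w*np.atleast_1d(d)[:,None]
    t=(zplane-o[2])/w[:,2]
    return o+w*t[:,None]
def cloud(im):
    h,w=im['depth'].shape
    vv,uu=np.mgrid[:h,:w]
    return unproj(im,uu.ravel(),vv.ravel(),d=im['depth'].ravel()).reshape(h,w,3)
E
python3 - <<'E'
from h import *
s=ctrl.get_state();print(s)
for n in ['scene','side','wrist']:
    im=grab(n);cv2.imwrite(f'pics/{n}0.png',im['frame'])
    np.savez(f'{n}0.npz',**im)
    V=np.array(im['view']);print(n,-V[:3,:3].T@V[:3,3],-V[2,:3])
E
```

```text
pics
{'time': 0.0, 'joint_positions': array([ 1.32312048,  0.32181636, -0.07004432,  1.45166225,  0.02262453,
        1.37078837, -0.05691977]), 'qd': array([-0.00028986, -0.00111879,  0.00119908,  0.00106237,  0.00052992,
        0.00048019,  0.00198942]), 'joint_torque': array([ 3.57674198e-04, -4.91292858e+01, -4.04048776e-01, -3.12536180e+01,
       -6.42142701e-02,  4.37211629e-02,  1.94498421e-04]), 'position': array([ 0.16800615, -0.62738196,  0.23847188]), 'tool_rot': array([-2.49152257e+00,  1.91190449e+00,  2.47490403e-03]), 'ft_force': array([ 0.20843983, -0.04944057,  0.07885268]), 'torque': array([-0.00601299,  0.05026144, -0.00796187]), 'grip_width': 1.0005845584258195}
scene [ 1.30940932 -0.56899654  1.10621589] [-0.54225151  0.39463032 -0.74177504]
side [0.49867516 1.08438627 1.0736679 ] [ 0.02582161 -0.73604891 -0.67643569]
wrist [ 0.23486039 -0.60909573  0.38324749] [-0.24513584 -0.06279436 -0.96745299]
```

View pics/scene0.png

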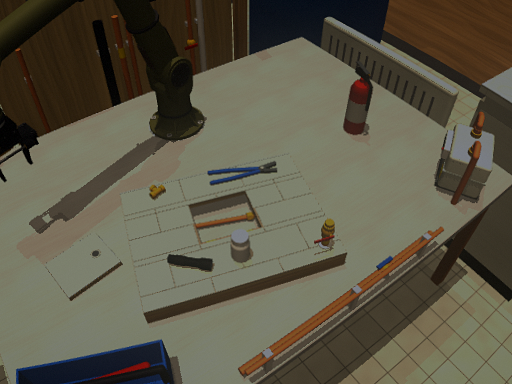

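View pics/side0.png

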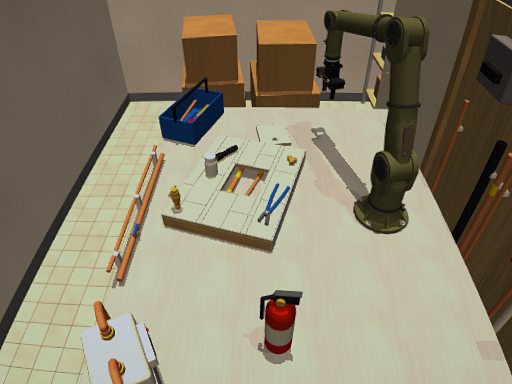

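View pics/wrist0.png

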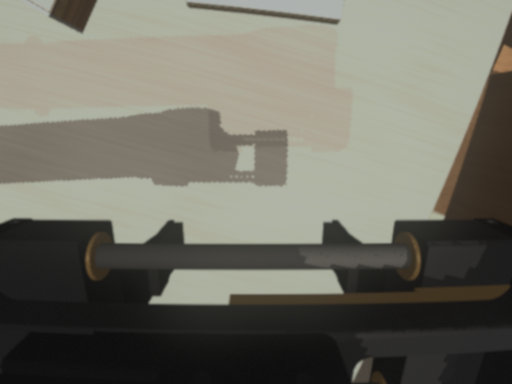

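The scene picture shows the hatch near (225,217) with a copper pipe across it. In the side picture the hatch is near (243,180), with the yellow-banded gas pipe at (237,178) and the tail at (256,183). I'll zoom in on both.

Run:
```python
from h import *
a=dict(np.load('scene0.npz'));b=dict(np.load('side0.npz'))
c1=cv2.resize(a['frame'][180:250,165:285],None,fx=6,fy=6,interpolation=cv2.INTER_CUBIC)
c2=cv2.resize(b['frame'][150:210,195:295],None,fx=8,fy=8,interpolation=cv2.INTER_CUBIC)
cv2.imwrite('pics/sc_crop.png',np.clip(c1*1.5,0,255).astype(np.uint8));cv2.imwrite('pics/sd_crop.png',np.clip(c2*1.3,0,255).astype(np.uint8))
for im,n in((a,'scene'),(b,'side')):
    P=cloud(im);z=P[...,2]
    m=(abs(z-.064)<.004)&(im['depth']>0)&(P[...,0]>.2)&(P[...,0]<1.1)
    m=m.astype(np.uint8)
    nl,l,st,ce=cv2.connectedComponentsWithStats(m);i=1+np.argmax(st[1:,4])
    Q=P[l==i]
    print(n,st[i],np.median(Q[:,2]),cv2.minAreaRect(Q[:,:2].astype(np.float32)))
```

```text
scene [  120   153   227   161 15084] 0.06549058866524937 ((0.5899038314819336, -0.14316794276237488), (0.6031357049942017, 0.4596983790397644), 73.37981414794922)
side [ 162  135  144  107 6025] 0.062461129147779904 ((0.5934368968009949, -0.14132696390151978), (0.6039187908172607, 0.45666584372520447), 73.45453643798828)
```

View pics/sc_crop.png

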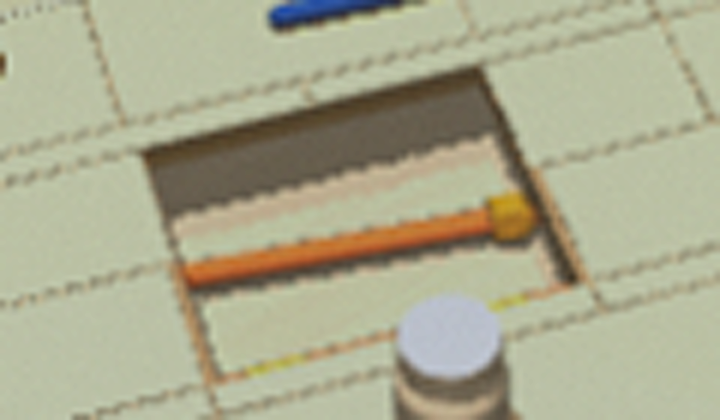

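View pics/sd_crop.png

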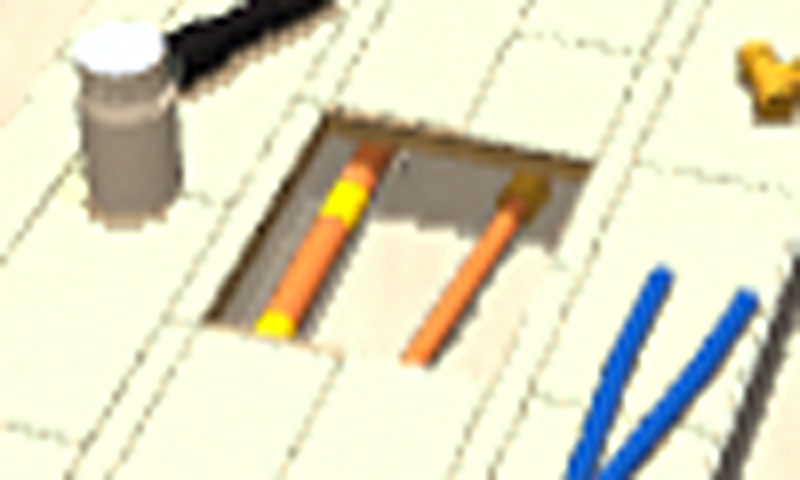

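Run:
```python
from h import *
a=dict(np.load('scene0.npz'));b=dict(np.load('side0.npz'))
ca=np.array([[145,152],[485,68],[580,285],[212,381]])/6+np.array([165,180])-.4
cb=np.array([[328,110],[595,160],[207,320]])/8+np.array([195,150])-.4
for im,c in((a,ca),(b,cb)): print(unproj(im,c[:,0],c[:,1],zplane=.064)[:,:2].round(4).tolist())
yaw=np.deg2rad(73.42-90);X=np.array([np.cos(yaw),np.sin(yaw)]);Y=np.array([-X[1],X[0]])
O=np.array([.59167,-.14225])-.025*X
print('O',O,yaw)
def fl(p): d=p[...,:2]-O; return np.stack([d@X,d@Y],-1)
for im,c in((a,ca),(b,cb)): print('corners floor',fl(unproj(im,c[:,0],c[:,1],zplane=.064)).round(4).tolist())
for n,im in(('scene',a),('side',b)):
    P=cloud(im);F=fl(P);hsv=cv2.cvtColor(im['frame'],cv2.COLOR_BGR2HSV)
    h,w=P.shape[:2];vv,uu=np.mgrid[:h,:w]
    Q=unproj(im,uu.ravel(),vv.ravel(),zplane=.012).reshape(h,w,3);FQ=fl(Q)
    reg=(abs(FQ[...,0]+.01)<.045)&(abs(FQ[...,1])<.13)&(P[...,2]<.04)
    m=reg&(hsv[...,1]>140)&(hsv[...,2]>60)
    for y in np.arange(-.12,.12,.015):
        k=m&(abs(FQ[...,1]-y)<.0075)
        if k.sum()>2: print(n,round(y,3),k.sum(),FQ[k][:,0].mean().round(4),np.ptp(FQ[k][:,0]).round(3), np.median(hsv[k],0))
    # bystanders above tiles
    up=(P[...,2]>.071)&(abs(F[...,0]-.025)<.24)&(abs(F[...,1])<.31)&(im['depth']>0)
    nl,l,st,ce=cv2.connectedComponentsWithStats(up.astype(np.uint8))
    for i in range(1,nl):
        if st[i,4]>8:
            q=F[l==i];print(n,'obj',st[i,4],ce[i].round(),'x',q[:,0].min().round(3),q[:,0].max().round(3),'y',q[:,1].min().round(3),q[:,1].max().round(3),'z',P[l==i][:,2].max().round(3))
```

```text
[[0.4653, -0.2028], [0.5204, -0.021], [0.6705, -0.0678], [0.6138, -0.2512]]
[[0.6194, -0.2477], [0.4681, -0.2032], [0.6722, -0.0659]]
O [ 0.56770944 -0.13511615] -0.2893755899806598
corners floor [[-0.0788, -0.0941], [-0.0779, 0.0958], [0.0793, 0.0938], [0.0772, -0.0981]]
corners floor [[0.0817, -0.0931], [-0.076, -0.0937], [0.0804, 0.0961]]
scene -0.09 10 -0.0313 0.015 [ 11.5 179.  110.5]
scene -0.075 16 -0.0305 0.014 [ 12. 187. 127.]
scene -0.06 18 -0.0288 0.014 [ 12.  186.5 127. ]
scene -0.045 17 -0.0275 0.014 [ 13. 186. 128.]
scene -0.03 18 -0.0259 0.016 [ 12.5 186.  123. ]
scene -0.015 19 -0.0251 0.016 [ 13. 185. 128.]
scene 0.0 17 -0.023 0.015 [ 13. 185. 126.]
scene 0.015 18 -0.0224 0.015 [ 13.5 182.5 128. ]
scene 0.03 17 -0.0206 0.015 [ 13. 185. 127.]
scene 0.045 18 -0.0184 0.015 [ 13.5 184.  127.5]
scene 0.06 18 -0.0178 0.016 [ 14. 183. 127.]
scene 0.075 25 -0.0155 0.027 [ 15. 181. 104.]
scene 0.09 32 -0.0156 0.03 [ 19.  197.  113.5]
scene 0.105 8 -0.0187 0.019 [ 18.5 178.   93.5]
scene obj 523 [242. 172.] x -0.193 -0.118 y -0.01 0.231 z 0.087
scene obj 150 [156. 191.] x -0.1
[... 259 characters left out ...]
09.5  98. ]
side -0.105 11 -0.0273 0.024 [ 17. 194.  93.]
side -0.09 9 -0.0283 0.02 [ 14. 181. 137.]
side -0.075 7 -0.0236 0.013 [ 13. 181. 186.]
side -0.06 7 -0.0236 0.013 [ 13. 181. 198.]
side -0.045 7 -0.0226 0.011 [ 13. 186. 200.]
side -0.03 5 -0.0201 0.011 [ 12. 183. 197.]
side -0.015 8 -0.0192 0.013 [ 13.  183.  197.5]
side 0.0 7 -0.0177 0.01 [ 14. 181. 200.]
side 0.015 8 -0.0163 0.013 [ 13. 181. 199.]
side 0.03 7 -0.015 0.012 [ 13. 186. 197.]
side obj 398 [216. 160.] x 0.108 0.187 y -0.197 0.035 z 0.161
side obj 66 [292. 159.] x -0.182 -0.132 y -0.199 -0.151 z 0.089
side obj 261 [272. 204.] x -0.192 -0.121 y 0.0 0.236 z 0.081
side obj 178 [175. 197.] x 0.184 0.233 y 0.199 0.271 z 0.17
```

```bash
cat >> h.py <<'E'
yaw=np.deg2rad(73.42-90);X=np.array([np.cos(yaw),np.sin(yaw),0]);Y=np.array([-X[1],X[0],0]);Z=np.array([0,0,1.])
O=np.array([.59167,-.14225,0])-.025*X+np.array([.0,.0,0])
def fl(p): d=p-O; return np.stack([d@X,d@Y,d@Z],-1)
def wl(f): return O+f[0]*X+f[1]*Y+f[2]*Z
def toolR(dyaw,tilt):
    # jaw x along floor X rotated by dyaw, tool down, then tilt about jaw axis: positive lifts -y end
    b=np.stack([X,-Y,-Z],1)
    return R.from_rotvec([0,0,dyaw])*R.from_rotvec(-tilt*X)*R.from_matrix(b)
def inc(f,dyaw=0,tilt=0,flip=False):
    s=ctrl.get_state();Rc=R.from_rotvec(s['tool_rot']);p=s['position']
    T=Rc.inv().apply(wl(f)-p)*100
    Rt=toolR(dyaw,tilt)
    if flip: Rt=Rt*R.from_rotvec([0,0,np.pi])
    w=(Rc.inv()*Rt).as_rotvec()
    print('t',round(s['time'],2),'tcp floor',fl(p).round(4),'inc cm',T.round(2),'w',w.round(3))
    return T,w
E
python3 - <<'E'
from h import *
inc([-.026,-.05,.24],dyaw=-.093)
# planning
def dist_rect(p,r):
    d=np.maximum(np.maximum(np.array([r[0],r[2]])-p,p-np.array([r[1],r[3]])),0);return np.hypot(d[:,0],d[:,1])
tiles=[(.095,.3,.046,.064),(-.3,-.095,.046,.064)]
s=np.linspace(-.125,.125,101);rad=np.where((abs(s)>.091)&(abs(s)<.111),.014,.0075)
def clear(th,gy,gz,sg=.04):
    t=np.array([-np.cos(th),np.sin(th)]);n=np.array([np.sin(th),np.cos(th)])
    g=np.array([gy,gz]);ax=g+(s-sg)[:,None]*t
    c=min((dist_rect(ax,r)-rad).min() for r in tiles)
    fl_=(ax[:,1]-rad).min()
    # body: grasp point is 10mm behind pipe axis
    bb=np.array([g+ (h)*n+w*t for h in (.060,.09,.15) for w in np.linspace(-.0375,.0375,9)])
    cb=min(dist_rect(bb,r).min() for r in tiles)
    ft=min((g-.008*n+w*t)[1] for w in(-.01,.01))
    return min(c,.02),min(fl_,ft),min(cb,.02)
for th in np.deg2rad([0,10,15,20,25,30,35,40,45,50]):
    best=None
    for gy in np.arange(-.03,.08,.005):
        for gz in np.arange(.012,.14,.004):
            c,f,b=clear(th,gy,gz)
            if f<.003: continue
            sc=min(c,b)
            if best is None or sc>best[0]+1e-4: best=(sc,gy,gz,c,f,b)
    print(np.rad2deg(th).round(),np.round(best,4))
E
```

```text
t 0.15 tcp floor [-0.2425 -0.5859  0.2387] inc cm [-34.31 -46.51  -0.08] w [-0.001  0.001 -0.927]
0.0 [ 0.02  -0.03   0.1    0.02   0.086  0.02 ]
10.0 [ 0.02  -0.03   0.124  0.02   0.084  0.02 ]
15.0 [ 0.0192 -0.03    0.136   0.0192  0.0832  0.02  ]
20.0 [ 0.0067 -0.03    0.136   0.0067  0.0707  0.02  ]
25.0 [ 0.0047 -0.03    0.084   0.0047  0.0066  0.02  ]
30.0 [ 0.0052 -0.03    0.096   0.0052  0.006   0.02  ]
35.0 [ 0.0069 -0.03    0.108   0.0069  0.0059  0.02  ]
40.0 [ 0.0097 -0.03    0.12    0.0097  0.0064  0.02  ]
45.0 [ 0.0164 -0.03    0.128   0.0164  0.0038  0.02  ]Traceback (most recent call last):
  File "<stdin>", line 26, in <module>
    return _wrapfunc(a, 'round', decimals=decimals, out=out)
    return _wrapit(obj, method, *args, **kwds)
    result = getattr(arr, method)(*args, **kwds)
TypeError: unsupported operand type(s) for *: 'NoneType' and 'float'
```

Call:
drive_tool([
  {"grip": -0.1,"tx": -34.3,"ty": -46.5,"tz": 0,"wz": -0.927},
  {"grip": -0.1,"tx": -34.3,"ty": -46.5,"tz": 0,"wz": -0.927},
  {"grip": -0.1,"tx": -34.3,"ty": -46.5,"tz": 0,"wz": -0.927},
  {"grip": -0.1,"tx": -34.3,"ty": -46.5,"tz": 0,"wz": -0.927},
  {"grip": -0.1,"tx": -34.3,"ty": -46.5,"tz": 0,"wz": -0.927},
  {"grip": -0.1,"tx": -34.3,"ty": -46.5,"tz": 0,"wz": -0.927},
  {"grip": -0.1,"tx": -34.3,"ty": -46.5,"tz": 0,"wz": -0.927},
  {"grip": -0.1,"tx": -34.3,"ty": -46.5,"tz": 0,"wz": -0.927},
  {"grip": -0.1,"tx": -34.3,"ty": -46.5,"tz": 0,"wz": -0.927},
  {"grip": -0.1,"tx": -34.3,"ty": -46.5,"tz": 0,"wz": -0.927},
])

```text
schema error: expected keys grip, tx, ty, tz, wx, wy, wz
```

```bash
cat > plan.py <<'E'
import numpy as np
def dist_rect(p,r):
    d=np.maximum(np.maximum(np.array([r[0],r[2]])-p,p-np.array([r[1],r[3]])),0);return np.hypot(d[:,0],d[:,1])
tiles=[(.095,.3,.046,.064),(-.3,-.095,.046,.064)]
s=np.linspace(-.125,.125,101);rad=np.where((abs(s)>.091)&(abs(s)<.111),.014,.0075)
def clear(th,gy,gz,sg=.04,parts=False):
    t=np.array([-np.cos(th),np.sin(th)]);n=np.array([np.sin(th),np.cos(th)])
    g=np.array([gy,gz]);ax=g+(s-sg)[:,None]*t
    c=min((dist_rect(ax,r)-rad).min() for r in tiles)
    f=(ax[:,1]-rad).min()
    bb=np.array([g+h*n+w*t for h in (.060,.09,.15) for w in np.linspace(-.0375,.0375,9)])
    cb=min(dist_rect(bb,r).min() for r in tiles)
    ft=min((g-.008*n+w*t)[1] for w in(-.01,.01))
    return c,f,ft,cb,ax[0],ax[-1]
E
python3 - <<'E'
from plan import *
for sg in(.02,.04,.06):
  for d in [0,5,10,15,20,25,30,35,40,45,50]:
    th=np.deg2rad(d);best=None
    for gy in np.arange(-.12,.08,.004):
        for gz in np.arange(.012,.16,.003):
            c,f,ft,b,D,U=clear(th,gy,gz,sg)
            if min(f,ft)<.003 or D[1]>.036 or D[0]<.0 and d<35: continue
            if U[1]<.06 and U[0]<-.09 : continue
            sc=min(c,b,.03)
            if best is None or sc>best[0]+1e-4: best=(sc,gy,gz,c,min(f,ft),b,*D,*U)
    print(sg,d,None if best is None else (1000*np.array(best)).round(1))
E
```

```text
0.02 0 [ 14.   16.   18.   14.    4.   43.8 161.   18.  -89.   18. ]
0.02 5 [ 11.8  28.   30.   11.8   4.7  33.2 172.4  17.4 -76.6  39.2]
0.02 10 [  8.1  24.   42.    8.1   5.4  38.7 166.8  16.8 -79.4  60.2]
0.02 15 [   9.3  -60.    72.     9.3   24.4   76.9   80.1   34.5 -161.4   99.2]
0.02 20 [  20.5  -68.    84.    20.5   25.5   88.    68.3   34.4 -166.7  119.9]
0.02 25 [  29.8  -72.    96.    29.8   27.1   98.7   59.4   34.7 -167.2  140.4]
0.02 30 [  30.   -96.   108.    30.1   28.    97.7   29.6   35.5 -186.9  160.5]
0.02 35 [  30.  -104.   117.    30.8   26.3   98.3   14.8   33.8 -190.   177.2]
0.02 40 [  30.  -112.   129.    31.4   28.3  100.4   -0.9   35.8 -192.4  196.5]
0.02 45 [  30.  -116.   138.    30.    28.   101.9  -13.5   35.5 -190.2  212.2]
0.02 50 [  30.  -112.   144.    30.9   25.4  104.3  -18.8   32.9 -179.5  224.4]
0.04 0 [ 14.   -4.   18.   14.    4.   55.3 161.   18.  -89.   18. ]
0.04 5 [ 10.5   8.   33.   10.5   5.9  51.2 172.4  18.6 -76.7  40.4]
0.04 10 [  8.6   8.   45.    8.6   5.   52.  170.5  16.3 -75.7  59.8]
0.04 15 [   9.9  -80.    78.     9.9   25.2 
[... 743 characters left out ...]
  9.1 -12.   48.    9.1   4.5  70.  170.2  15.9 -76.   59.3]
0.06 15 [   8.7  -96.    81.     8.7   23.    76.3   82.7   33.1 -158.8   97.8]
0.06 20 [  21.  -108.    99.    21.    26.9   88.5   65.8   35.7 -169.1  121.2]
0.06 25 [  30.  -112.   114.    30.6   28.2   98.1   55.7   35.8 -170.9  141.5]
0.06 30 [  30.  -120.   123.    31.1   23.    99.5   40.2   30.5 -176.3  155.5]
0.06 35 [  30.  -120.   129.    31.4   15.4  101.    31.5   22.9 -173.2  166.3]
0.06 40 [  30.  -120.   135.    30.8    8.6  102.    21.7   16.1 -169.8  176.8]
0.06 45 [  30.  -120.   144.    31.4    5.7  105.5   10.8   13.2 -166.   190. ]
0.06 50 [  30.  -120.   153.    30.6    3.8  108.6   -1.1   11.3 -161.8  202.8]
```

Call:
drive_tool([
  {"grip": -0.1,"tx": -34.3,"ty": -46.5,"tz": 0,"wx": 0,"wy": 0,"wz": -0.927},
  {"grip": -0.1,"tx": -34.3,"ty": -46.5,"tz": 0,"wx": 0,"wy": 0,"wz": -0.927},
  {"grip": -0.1,"tx": -34.3,"ty": -46.5,"tz": 0,"wx": 0,"wy": 0,"wz": -0.927},
  {"grip": -0.1,"tx": -34.3,"ty": -46.5,"tz": 0,"wx": 0,"wy": 0,"wz": -0.927},
  {"grip": -0.1,"tx": -34.3,"ty": -46.5,"tz": 0,"wx": 0,"wy": 0,"wz": -0.927},
  {"grip": -0.1,"tx": -34.3,"ty": -46.5,"tz": 0,"wx": 0,"wy": 0,"wz": -0.927},
  {"grip": -0.1,"tx": -34.3,"ty": -46.5,"tz": 0,"wx": 0,"wy": 0,"wz": -0.927},
  {"grip": -0.1,"tx": -34.3,"ty": -46.5,"tz": 0,"wx": 0,"wy": 0,"wz": -0.927},
  {"grip": -0.1,"tx": -34.3,"ty": -46.5,"tz": 0,"wx": 0,"wy": 0,"wz": -0.927},
  {"grip": -0.1,"tx": -34.3,"ty": -46.5,"tz": 0,"wx": 0,"wy": 0,"wz": -0.927},
])

```text
time: 0.98
position: [0.4286, -0.3002, 0.2392]
tool_rot: [-3.084, 0.596, 0.001]
ft_force: [0.6, -0.9, -0.4]
grip_width: 0.556
```

Run:
```python
from h import *
inc([-.026,-.05,.24],dyaw=-.093)
from plan import *
wps=[(0,-.052,.012),(0,-.052,.018),(0,.006,.018),(5,.008,.033),(10,.008,.046),(15,.000,.058),(18,-.017,.067),(25,-.045,.085),(25,-.08,.115),(20,-.09,.18),(0,-.05,.25)]
for a,b in zip(wps,wps[1:]):
    for k in np.linspace(0,1,5):
        w=np.array(a)*(1-k)+np.array(b)*k
        c,f,ft,bd,D,U=clear(np.deg2rad(w[0]),w[1],w[2]);print(w.round(3),(1000*np.array([c,f,ft,bd])).round(1),(1000*D).round(),(1000*U).round())
s=ctrl.get_state();print(s['joint_positions'].round(3),s['grip_width'])
```

```text
t 0.98 tcp floor [-0.0863 -0.1979  0.2392] inc cm [  4.63 -15.29  -0.07] w [-0.001  0.001  0.   ]
[ 0.    -0.052  0.012] [20.  -2.   4.   9.7] [113.  12.] [-137.   12.]
[ 0.    -0.052  0.014] [18.5 -0.5  5.5 11. ] [113.  14.] [-137.   14.]
[ 0.    -0.052  0.015] [17.   1.   7.  12.3] [113.  15.] [-137.   15.]
[ 0.    -0.052  0.016] [15.5  2.5  8.5 13.7] [113.  16.] [-137.   16.]
[ 0.    -0.052  0.018] [14.  4. 10. 15.] [113.  18.] [-137.   18.]
[ 0.    -0.052  0.018] [14.  4. 10. 15.] [113.  18.] [-137.   18.]
[ 0.    -0.038  0.018] [14.   4.  10.  24.4] [128.  18.] [-122.   18.]
[ 0.    -0.023  0.018] [14.   4.  10.  37.2] [142.  18.] [-108.   18.]
[ 0.    -0.008  0.018] [14.  4. 10. 51.] [156.  18.] [-93.  18.]
[0.    0.006 0.018] [14.   4.  10.  53.4] [171.  18.] [-79.  18.]
[0.    0.006 0.018] [14.   4.  10.  53.4] [171.  18.] [-79.  18.]
[1.25  0.007 0.022] [13.1  4.5 13.5 52.5] [171.  18.] [-78.  24.]
[2.5   0.007 0.026] [12.3  5.  17.1 51.9] [172.  18.] [-78.  29.]
[3.75  0.008 0.029] [11.4  5.4 20.6 51.4] [172.  18.] [-77.  35.]
[5.    0.008 0.033] [10.5  5.9 24.2 51.2] [172.
[... 1954 characters left out ...]
56.8 119.9 126.6] [69. 65.] [-160.  165.]
[22.5   -0.085  0.148] [ 26.8  76.1 136.3 141. ] [67. 84.] [-164.  180.]
[21.25  -0.088  0.164] [ 41.7  95.4 152.7 155.7] [ 66. 104.] [-167.  195.]
[20.   -0.09  0.18] [ 59.2 114.7 169.1 170.7] [ 65. 124.] [-170.  209.]
[20.   -0.09  0.18] [ 59.2 114.7 169.1 170.7] [ 65. 124.] [-170.  209.]
[15.    -0.08   0.198] [ 84.6 144.7 187.2 192.8] [ 79. 155.] [-162.  219.]
[10.    -0.07   0.215] [112.1 175.  205.4 213.1] [ 92. 186.] [-154.  230.]
[ 5.    -0.06   0.232] [141.5 205.4 223.7 230.9] [104. 218.] [-145.  240.]
[ 0.   -0.05  0.25] [172.  236.  242.  246.1] [115. 250.] [-135.  250.]
[ 0.986  0.074 -0.445  1.749  0.032  1.326  0.153] 0.5564561535412565
```

Call:
drive_tool([
  {"grip": -0.1,"tx": 4.6,"ty": -15.3,"tz": 0,"wx": 0,"wy": 0,"wz": 0},
  {"grip": -0.1,"tx": 4.6,"ty": -15.3,"tz": 0,"wx": 0,"wy": 0,"wz": 0},
  {"grip": -0.1,"tx": 4.6,"ty": -15.3,"tz": 0,"wx": 0,"wy": 0,"wz": 0},
  {"grip": -0.1,"tx": 4.6,"ty": -15.3,"tz": 0,"wx": 0,"wy": 0,"wz": 0},
  {"grip": -0.1,"tx": 4.6,"ty": -15.3,"tz": 0,"wx": 0,"wy": 0,"wz": 0},
  {"grip": -0.1,"tx": 4.6,"ty": -15.3,"tz": 0,"wx": 0,"wy": 0,"wz": 0},
])

```text
time: 1.48
position: [0.5294, -0.1724, 0.2391]
tool_rot: [-3.084, 0.587, 0.002]
ft_force: [-0.5, -1.0, -0.1]
grip_width: 0.549
```

Run:
```python
from h import *
inc([-.026,-.05,.24],dyaw=-.093)
im=grab('wrist');np.savez('wrist1.npz',**im);cv2.imwrite('pics/wrist1.png',im['frame'])
h,w=im['depth'].shape;vv,uu=np.mgrid[:h,:w];hsv=cv2.cvtColor(im['frame'],cv2.COLOR_BGR2HSV)
FQ=fl(unproj(im,uu.ravel(),vv.ravel(),zplane=.012)).reshape(h,w,3);P=fl(cloud(im))
m=(abs(FQ[...,0]+.01)<.05)&(abs(FQ[...,1])<.13)&(P[...,2]<.045)&(hsv[...,1]>120)&(hsv[...,0]<25)
pts=[]
for y in np.arange(-.12,.12,.01):
    k=m&(abs(FQ[...,1]-y)<.005)
    if k.sum()>5: print(round(y,3),k.sum(),(FQ[k][:,0].min()/2+FQ[k][:,0].max()/2).round(4),np.ptp(FQ[k][:,0]).round(3),np.median(hsv[k],0))
```

```text
t 1.48 tcp floor [-0.0261 -0.0467  0.2391] inc cm [ 0.04  0.33 -0.09] w [-0.002  0.001  0.006]
-0.1 24 -0.0284 0.007 [ 10. 122. 155.]
-0.09 47 -0.027 0.012 [ 11. 124. 192.]
-0.08 55 -0.0267 0.011 [ 12. 125. 213.]
-0.07 55 -0.0262 0.01 [ 11. 127. 213.]
-0.06 56 -0.0246 0.012 [ 11. 127. 213.]
-0.05 59 -0.0232 0.01 [ 11. 128. 213.]
-0.04 56 -0.0223 0.01 [ 11. 127. 213.]
-0.03 49 -0.0215 0.01 [ 10. 124. 162.]
-0.02 47 -0.0207 0.009 [ 10. 126. 155.]
-0.01 52 -0.0197 0.01 [ 10. 126. 152.]
-0.0 56 -0.019 0.01 [ 10. 126. 152.]
0.01 62 -0.0182 0.01 [ 10. 130. 163.]
0.02 63 -0.0173 0.01 [ 10. 130. 170.]
0.03 64 -0.0165 0.01 [ 10.  130.  167.5]
0.04 67 -0.015 0.011 [ 10. 130. 167.]
0.05 63 -0.0147 0.01 [ 10. 128. 170.]
0.06 59 -0.0128 0.009 [ 10. 128. 170.]
0.07 56 -0.0125 0.008 [ 10. 126. 170.]
0.08 73 -0.0114 0.013 [ 17. 125. 175.]
0.09 90 -0.0109 0.013 [ 17. 124. 185.]
0.1 20 -0.0096 0.011 [ 18.  122.  184.5]
```

View pics/wrist1.png

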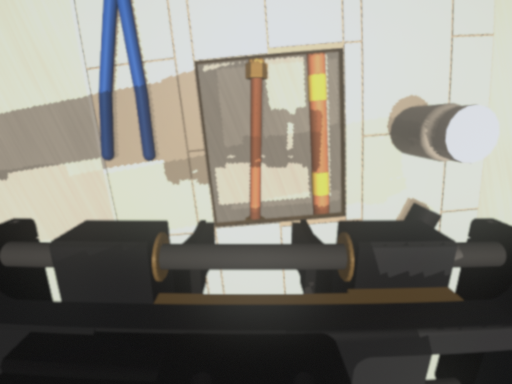

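The wrist view shows the tail running down column 256, with its far nut at (257,68). The gas pipe is at column 318 and the pliers are well to the left. The tail's measured floor x at y = -52 mm is about -23.5 mm, so I'm descending.

Call:
drive_tool([
  {"grip": -0.1,"tx": 0.3,"ty": 0.5,"tz": 4,"wx": 0,"wy": 0,"wz": 0},
  {"grip": -0.1,"tx": 0.3,"ty": 0.5,"tz": 8,"wx": 0,"wy": 0,"wz": 0},
  {"grip": -0.1,"tx": 0.3,"ty": 0.5,"tz": 11,"wx": 0,"wy": 0,"wz": 0},
  {"grip": -0.1,"tx": 0.3,"ty": 0.5,"tz": 13,"wx": 0,"wy": 0,"wz": 0},
  {"grip": -0.1,"tx": 0.3,"ty": 0.5,"tz": 15,"wx": 0,"wy": 0,"wz": 0},
  {"grip": -0.1,"tx": 0.3,"ty": 0.5,"tz": 17,"wx": 0,"wy": 0,"wz": 0},
  {"grip": -0.1,"tx": 0.3,"ty": 0.5,"tz": 18.5,"wx": 0,"wy": 0,"wz": 0},
  {"grip": -0.1,"tx": 0.3,"ty": 0.5,"tz": 19.5,"wx": 0,"wy": 0,"wz": 0},
  {"grip": -0.1,"tx": 0.3,"ty": 0.5,"tz": 20,"wx": 0,"wy": 0,"wz": 0},
  {"grip": -0.1,"tx": 0.3,"ty": 0.5,"tz": 20,"wx": 0,"wy": 0,"wz": 0},
])

```text
time: 2.37
position: [0.5277, -0.1814, 0.038]
tool_rot: [-3.084, 0.596, 0.006]
ft_force: [0.0, 1.0, 0.4]
grip_width: 0.551
```

Run:
```python
from h import *
inc([-.0235,-.052,.021],dyaw=-.093)
for n in ('scene','side'):
    im=grab(n)['frame'];c=im[160:260,150:290] if n=='scene' else im[130:220,180:310]
    cv2.imwrite(f'pics/{n}2.png',cv2.resize(c,None,fx=5.5,fy=5.5,interpolation=cv2.INTER_CUBIC))
print(ctrl.get_state()['ft_force'])
```

```text
t 2.37 tcp floor [-0.0251 -0.0558  0.038 ] inc cm [ 0.13 -0.39  1.7 ] w [0.    0.004 0.001]
[ 0.31078553 -0.94482737  1.92448107]
```

View pics/scene2.png

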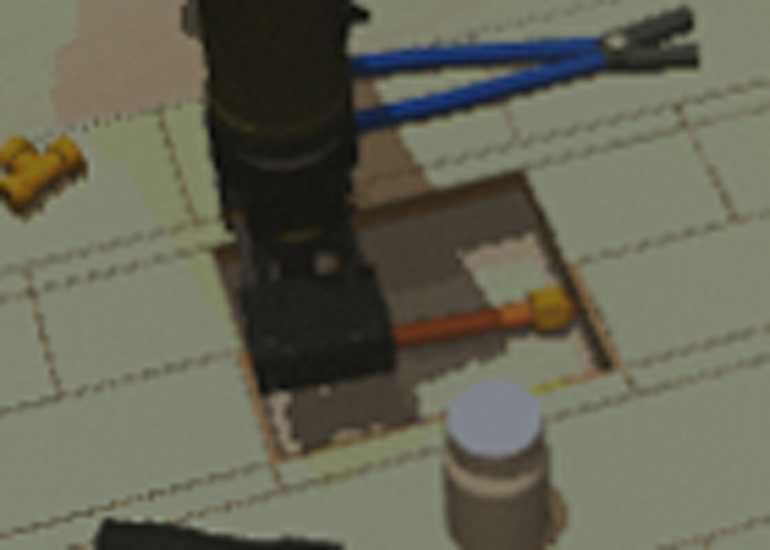

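View pics/side2.png

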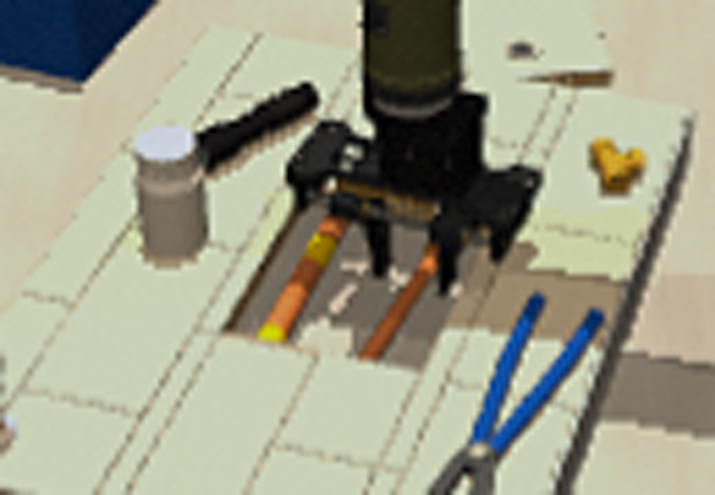

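Both views show the fingers straddling the tail, which sits nearer the -x finger in the side view. The body is clear of the pliers, and the gripper is not over the gas pipe. I'll go down the last 17 mm and close.

Call:
drive_tool([
  {"grip": -0.1,"tx": 0.1,"ty": -0.4,"tz": 1.0,"wx": 0,"wy": 0,"wz": 0},
  {"grip": -0.1,"tx": 0.1,"ty": -0.4,"tz": 1.6,"wx": 0,"wy": 0,"wz": 0},
  {"grip": -0.1,"tx": 0.1,"ty": -0.4,"tz": 1.7,"wx": 0,"wy": 0,"wz": 0},
  {"grip": -0.1,"tx": 0.1,"ty": -0.4,"tz": 1.7,"wx": 0,"wy": 0,"wz": 0},
])

```text
time: 2.8
position: [0.5312, -0.1775, 0.022]
tool_rot: [-3.084, 0.594, 0.003]
ft_force: [0.2, -0.5, 0.2]
grip_width: 0.554
```

Run:
```python
from h import *
inc([-.0235,-.052,.021],dyaw=-.093)
print(ctrl.get_state()['ft_force'])
```

```text
t 2.8 tcp floor [-0.0229 -0.051   0.022 ] inc cm [-0.05  0.1   0.1 ] w [-0.     0.002  0.002]
[ 0.2227615  -0.50325003  0.19961812]
```

Call:
drive_tool([
  {"grip": 1,"tx": 0,"ty": 0,"tz": 0,"wx": 0,"wy": 0,"wz": 0},
  {"grip": 1,"tx": 0,"ty": 0,"tz": 0,"wx": 0,"wy": 0,"wz": 0},
  {"grip": 1,"tx": 0,"ty": 0,"tz": 0,"wx": 0,"wy": 0,"wz": 0},
  {"grip": 1,"tx": 0,"ty": 0,"tz": 0,"wx": 0,"wy": 0,"wz": 0},
  {"grip": 1,"tx": 0,"ty": 0,"tz": 0,"wx": 0,"wy": 0,"wz": 0},
  {"grip": 1,"tx": 0,"ty": 0,"tz": 0,"wx": 0,"wy": 0,"wz": 0},
  {"grip": 1,"tx": 0,"ty": 0,"tz": 0,"wx": 0,"wy": 0,"wz": 0},
  {"grip": 1,"tx": 0,"ty": 0,"tz": 0,"wx": 0,"wy": 0,"wz": 0},
], force=55)

```text
time: 3.47
position: [0.5313, -0.1775, 0.0222]
tool_rot: [-3.084, 0.594, 0.003]
ft_force: [-0.5, 0.5, 1.8]
grip_width: 0.155
```

Run:
```python
from h import *
inc([-.0235,-.052,.026],dyaw=-.093)
s=ctrl.get_state();print(s['ft_force'],s['grip_width']*87,s['joint_positions'].round(2))
print('lifted+shift:');inc([-.008,.006,.028],dyaw=0)
```

```text
t 3.47 tcp floor [-0.0228 -0.051   0.0222] inc cm [-0.06  0.1  -0.38] w [-0.     0.002  0.002]
[-0.48897958  0.47562887  1.82107613] 13.480486210160231 [ 0.73  0.39 -0.53  1.88  0.24  0.93 -0.29]
lifted+shift:
t 3.47 tcp floor [-0.0228 -0.051   0.0222] inc cm [ 0.96 -5.82 -0.59] w [-0.     0.002 -0.091]
```

Call:
drive_tool([
  {"grip": 1,"tx": 0,"ty": 0,"tz": -0.3,"wx": 0,"wy": 0,"wz": 0},
  {"grip": 1,"tx": 0,"ty": 0,"tz": -0.6,"wx": 0,"wy": 0,"wz": 0},
  {"grip": 1,"tx": 0.2,"ty": -1,"tz": -0.6,"wx": 0,"wy": 0,"wz": -0.02},
  {"grip": 1,"tx": 0.4,"ty": -2.2,"tz": -0.6,"wx": 0,"wy": 0,"wz": -0.04},
  {"grip": 1,"tx": 0.6,"ty": -3.4,"tz": -0.6,"wx": 0,"wy": 0,"wz": -0.06},
  {"grip": 1,"tx": 0.8,"ty": -4.6,"tz": -0.6,"wx": 0,"wy": 0,"wz": -0.08},
  {"grip": 1,"tx": 0.9,"ty": -5.4,"tz": -0.6,"wx": 0,"wy": 0,"wz": -0.09},
  {"grip": 1,"tx": 1.0,"ty": -5.8,"tz": -0.6,"wx": 0,"wy": 0,"wz": -0.09},
  {"grip": 1,"tx": 1.0,"ty": -5.8,"tz": -0.6,"wx": 0,"wy": 0,"wz": -0.09},
])

```text
time: 4.22
position: [0.5628, -0.1255, 0.0281]
tool_rot: [-3.108, 0.451, 0.002]
ft_force: [-0.0, -0.2, -1.1]
grip_width: 0.155
```

```bash
cat > look.py <<'E'
import sys
from h import *
k=sys.argv[1]
for n in ('scene','side'):
    im=grab(n);np.savez(f'{n}_{k}.npz',**im);f=im['frame'];c=f[130:250,130:290] if n=='scene' else f[100:220,180:330]
    cv2.imwrite(f'pics/{n}_{k}.png',cv2.resize(c,None,fx=4.8,fy=4.8,interpolation=cv2.INTER_CUBIC))
s=ctrl.get_state();print(s['ft_force'].round(2),s['grip_width']*87,s['joint_positions'].round(2))
E
python3 look.py 3
python3 - <<'E'
from h import *
inc([-.008,.006,.028],dyaw=0)
E
```

```text
[ 0.22 -0.18 -1.53] 13.395038732688748 [ 0.65  0.42 -0.56  1.83  0.27  0.96 -0.32]
t 4.32 tcp floor [-0.0077  0.0056  0.0279] inc cm [-0.03 -0.04 -0.01] w [ 0.     0.002 -0.001]
```

View pics/scene_3.png

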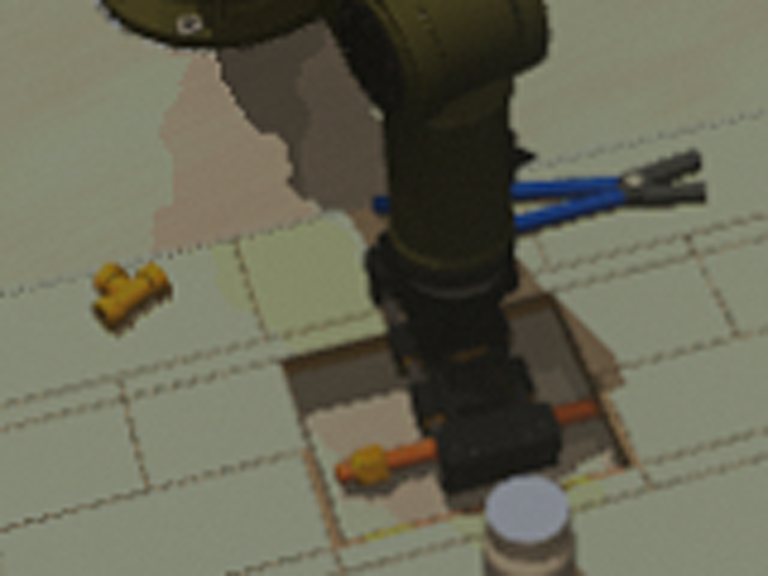

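View pics/side_3.png

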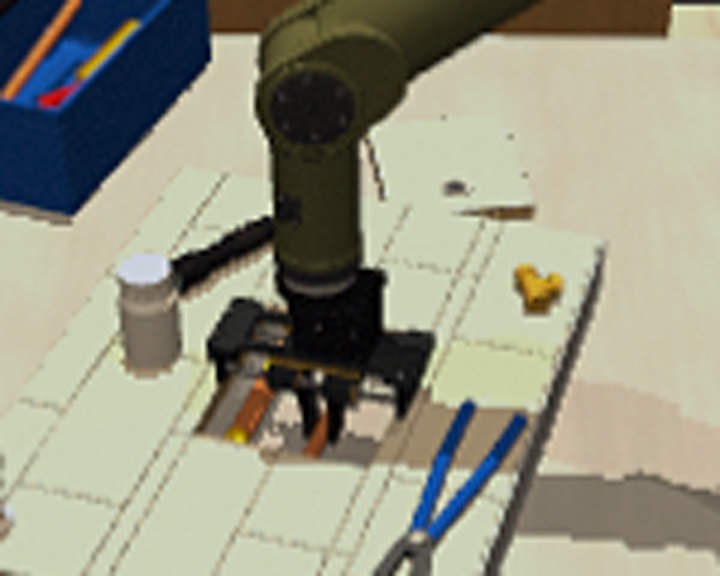

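Run:
```python
from h import *
im=dict(np.load('scene_3.npz'))
u=np.array([345,340,370])/4.8+130;v=np.array([472,468,463])/4.8+130
for z in(.012,.018,.024): print(z,fl(unproj(im,u,v,zplane=z)).round(3).tolist())
wps=[(2.5,.007,.026),(5,.008,.033),(7.5,.008,.040),(10,.008,.046),(12.5,.004,.052),(15,0,.058)]
for d,gy,gz in wps:
    th=np.deg2rad(d);inc([-.008,gy+.01*np.sin(th),gz+.01*np.cos(th)],tilt=th)
```

```text
0.012 [[-0.015, -0.072, 0.012], [-0.019, -0.074, 0.012], [-0.017, -0.054, 0.012]]
0.018 [[-0.01, -0.073, 0.018], [-0.014, -0.075, 0.018], [-0.012, -0.055, 0.018]]
0.024 [[-0.005, -0.074, 0.024], [-0.01, -0.076, 0.024], [-0.007, -0.056, 0.024]]
t 4.32 tcp floor [-0.0077  0.0056  0.0279] inc cm [-0.03 -0.19 -0.81] w [-0.043  0.002 -0.001]
t 4.32 tcp floor [-0.0077  0.0056  0.0279] inc cm [-0.03 -0.33 -1.5 ] w [-0.087  0.002 -0.001]
t 4.32 tcp floor [-0.0077  0.0056  0.0279] inc cm [-0.03 -0.37 -2.2 ] w [-0.131  0.002 -0.001]
t 4.32 tcp floor [-0.0077  0.0056  0.0279] inc cm [-0.04 -0.42 -2.79] w [-0.174  0.002 -0.001]
t 4.32 tcp floor [-0.0077  0.0056  0.0279] inc cm [-0.04 -0.06 -3.38] w [-0.218  0.002 -0.001]
t 4.32 tcp floor [-0.0077  0.0056  0.0279] inc cm [-0.04  0.3  -3.97] w [-0.262  0.002 -0.001]
```

U's end is at floor y ≈ -75 mm, close to the predicted -79 mm and inside the hatch. I'll start tilting.

Call:
drive_tool([
  {"grip": 1,"tx": 0,"ty": -0.2,"tz": -0.8,"wx": -0.043,"wy": 0,"wz": 0},
  {"grip": 1,"tx": 0,"ty": -0.3,"tz": -1.5,"wx": -0.087,"wy": 0,"wz": 0},
  {"grip": 1,"tx": 0,"ty": -0.4,"tz": -2.2,"wx": -0.131,"wy": 0,"wz": 0},
  {"grip": 1,"tx": 0,"ty": -0.4,"tz": -2.8,"wx": -0.174,"wy": 0,"wz": 0},
  {"grip": 1,"tx": 0,"ty": -0.1,"tz": -3.4,"wx": -0.218,"wy": 0,"wz": 0},
  {"grip": 1,"tx": 0,"ty": 0.2,"tz": -3.8,"wx": -0.25,"wy": 0,"wz": 0},
  {"grip": 1,"tx": 0,"ty": 0.2,"tz": -3.8,"wx": -0.25,"wy": 0,"wz": 0},
  {"grip": 1,"tx": 0,"ty": 0.2,"tz": -3.8,"wx": -0.25,"wy": 0,"wz": 0},
])

```text
time: 4.98
position: [0.5614, -0.1297, 0.0659]
tool_rot: [2.864, -0.419, -0.056]
ft_force: [-0.6, -0.7, -2.5]
grip_width: 0.159
```

```bash
python3 look.py 4
python3 - <<'E'
from h import *
th=np.deg2rad(15);inc([-.008,0+.01*np.sin(th),.058+.01*np.cos(th)],tilt=th)
E
```

```text
[-0.17 -0.22 -1.77] 13.303427741508617 [ 0.46  0.4  -0.51  1.79  0.48  1.13 -0.55]
t 5.08 tcp floor [-0.0078  0.0026  0.0656] inc cm [-0.02  0.05 -0.2 ] w [-0.012  0.003 -0.002]
```

View pics/scene_4.png

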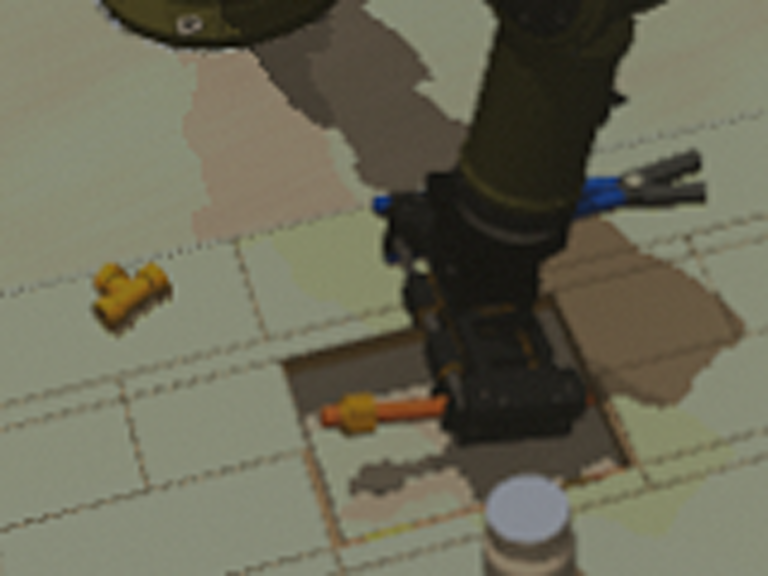

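View pics/side_4.png

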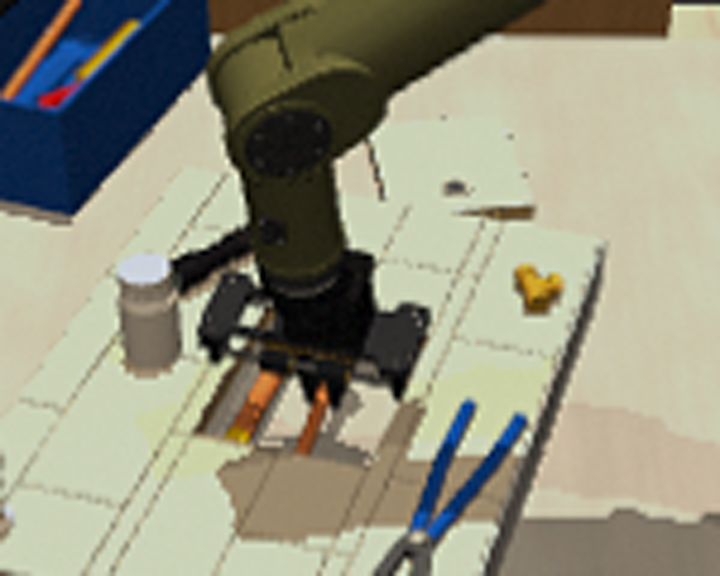

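```bash
cat > tail.py <<'E'
import sys
from h import *
k=sys.argv[1]
im=dict(np.load(f'scene_{k}.npz'));hsv=cv2.cvtColor(im['frame'],cv2.COLOR_BGR2HSV)
P=fl(cloud(im))
m=(hsv[...,0]<28)&(hsv[...,1]>140)&(hsv[...,2]>50)&(abs(P[...,0]+.008)<.03)&(P[...,1]>-.3)&(P[...,1]<.2)&(im['depth']>0)
y=P[...,1][m];z=P[...,2][m];x=P[...,0][m]
print(m.sum(),'y',y.min(),y.max())
for a in np.arange(-.25,.2,.02):
    q=(y>=a)&(y<a+.02)
    if q.sum()>3: print('y',y[q].mean().round(3),'x',np.median(x[q]).round(3),'z',np.median(z[q]).round(3),q.sum())
E
python3 tail.py 3;python3 tail.py 4;python3 - <<'E'
from h import *
for d,gy,gz in [(16.5,-.008,.062),(18,-.017,.067),(20,-.026,.074),(22.5,-.036,.081),(25,-.045,.087),(25,-.06,.098),(25,-.08,.115)]:
    th=np.deg2rad(d);inc([-.008,gy+.01*np.sin(th),gz+.01*np.cos(th)],tilt=th)
E
```

```text
325 y -0.07888535907144752 0.09678319544909303
y -0.075 x -0.006 z 0.026 13
y -0.06 x -0.004 z 0.029 45
y -0.037 x -0.011 z 0.438 59
y -0.021 x -0.009 z 0.435 98
y -0.002 x -0.008 z 0.424 50
y 0.018 x -0.01 z 0.423 17
y 0.042 x -0.013 z 0.429 7
y 0.081 x -0.007 z 0.024 21
y 0.094 x -0.005 z 0.026 13
145 y -0.08429946247113589 0.1320775719605393
y -0.077 x -0.006 z 0.083 24
y -0.06 x -0.003 z 0.083 42
y -0.041 x -0.006 z 0.074 24
y -0.019 x -0.007 z 0.068 25
y -0.005 x -0.011 z 0.068 12
y 0.061 x -0.023 z 0.476 10
y 0.092 x 0.003 z 0.046 4
t 5.08 tcp floor [-0.0078  0.0026  0.0656] inc cm [-0.02  0.9  -0.39] w [-0.038  0.003 -0.002]
t 5.08 tcp floor [-0.0078  0.0026  0.0656] inc cm [-0.02  1.87 -0.65] w [-0.064  0.003 -0.002]
t 5.08 tcp floor [-0.0078  0.0026  0.0656] inc cm [-0.02  2.88 -1.1 ] w [-0.099  0.003 -0.002]
t 5.08 tcp floor [-0.0078  0.0026  0.0656] inc cm [-0.02  3.98 -1.53] w [-0.143  0.003 -0.002]
t 5.08 tcp floor [-0.0078  0.0026  0.0656] inc cm [-0.02  4.96 -1.88] w [-0.186  0.003 -0.002]
t 5.08 tcp floor [-0.0078  0.0026  0.0656] inc cm [-0.01  6.68 -2.57] w [-0.186  0.003 -0.002]
t 5.08 tcp floor [-0.0078  0.0026  0.0656] inc cm [-0.01  9.04 -3.73] w [-0.186  0.003 -0.002]
```

The top of the tail measures z 83 mm at y = -77 and 68 mm at y ≈ -15. That fits a tilt of about 14.5°, so the tail is moving rigidly with the gripper. Next I tilt further and draw it toward -y, with a pause while the far end is still low.

Call:
drive_tool([
  {"grip": 1,"tx": 0,"ty": 0.9,"tz": -0.4,"wx": -0.038,"wy": 0,"wz": 0},
  {"grip": 1,"tx": 0,"ty": 1.9,"tz": -0.65,"wx": -0.064,"wy": 0,"wz": 0},
  {"grip": 1,"tx": 0,"ty": 2.9,"tz": -1.1,"wx": -0.1,"wy": 0,"wz": 0},
  {"grip": 1,"tx": 0,"ty": 4.0,"tz": -1.5,"wx": -0.143,"wy": 0,"wz": 0},
  {"grip": 1,"tx": 0,"ty": 5.0,"tz": -1.9,"wx": -0.186,"wy": 0,"wz": 0},
  {"grip": 1,"tx": 0,"ty": 5.0,"tz": -1.9,"wx": -0.186,"wy": 0,"wz": 0},
  {"grip": 1,"tx": 0,"ty": 5.0,"tz": -1.9,"wx": -0.186,"wy": 0,"wz": 0},
  {"grip": 1,"tx": 0,"ty": 5.0,"tz": -1.9,"wx": -0.186,"wy": 0,"wz": 0},
])

```text
time: 5.75
position: [0.5483, -0.1723, 0.096]
tool_rot: [2.682, -0.394, -0.091]
ft_force: [0.7, -0.3, -0.6]
grip_width: 0.154
```

```bash
python3 look.py 5; python3 tail.py 5
python3 - <<'E'
from h import *
for d,gy,gz in [(25,-.045,.087),(25,-.06,.098),(25,-.08,.115),(23,-.085,.148),(20,-.09,.18),(20,-.09,.21)]:
    th=np.deg2rad(d);inc([-.008,gy+.01*np.sin(th),gz+.01*np.cos(th)],tilt=th)
E
```

```text
[-0.34  0.68 -2.04] 13.1572729475967 [ 0.4   0.39 -0.47  1.77  0.61  1.25 -0.61]
244 y -0.1253005859353959 0.10422846547653583
y -0.116 x -0.004 z 0.127 28
y -0.1 x -0.003 z 0.125 51
y -0.08 x -0.005 z 0.111 27
y -0.06 x -0.006 z 0.1 26
y -0.045 x -0.013 z 0.102 6
y -0.029 x -0.01 z 0.185 19
y 0.009 x 0.014 z 0.162 5
y 0.064 x -0.004 z 0.041 20
y 0.079 x -0.003 z 0.039 45
y 0.094 x -0.003 z 0.033 14
t 5.85 tcp floor [-0.008  -0.0413  0.0961] inc cm [ 0.   -0.05 -0.02] w [-0.001  0.004 -0.002]
t 5.85 tcp floor [-0.008  -0.0413  0.0961] inc cm [ 0.    1.78 -0.39] w [-0.001  0.004 -0.002]
t 5.85 tcp floor [-0.008  -0.0413  0.0961] inc cm [ 0.    4.31 -1.09] w [-0.001  0.004 -0.002]
t 5.85 tcp floor [-0.008  -0.0413  0.0961] inc cm [-0.01  6.19 -3.87] w [ 0.034  0.004 -0.002]
t 5.85 tcp floor [-0.008  -0.0413  0.0961] inc cm [-0.01  8.04 -6.56] w [ 0.086  0.004 -0.002]
t 5.85 tcp floor [-0.008  -0.0413  0.0961] inc cm [-0.02  9.3  -9.28] w [ 0.086  0.004 -0.002]
```

View pics/scene_5.png

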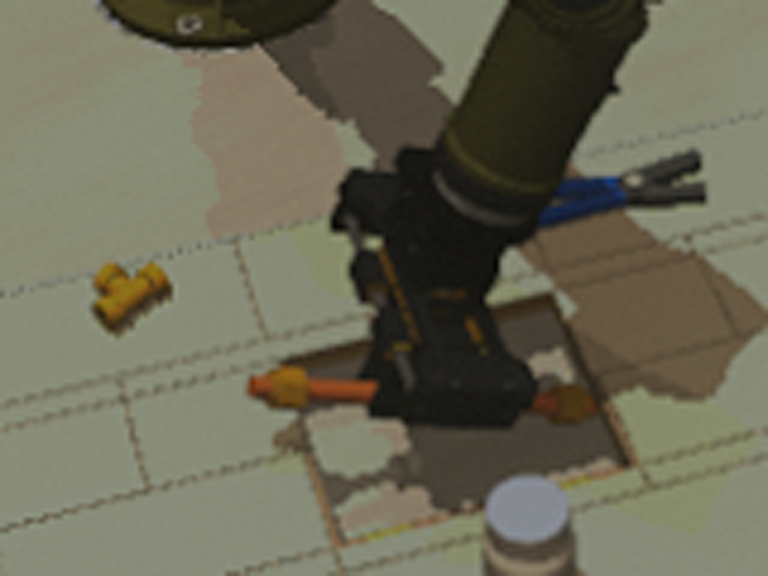

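View pics/side_5.png

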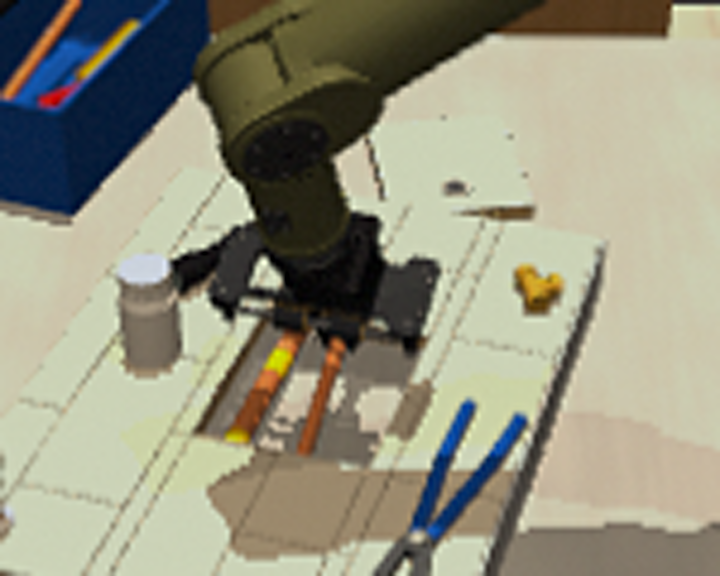

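One end is now well above the tiles, around z 120 mm. The other nut shows at about (572,403) in the scene crop, near z 30 mm and below the floor. I'll draw it out.

Call:
drive_tool([
  {"grip": 1,"tx": 0,"ty": 0.9,"tz": -0.2,"wx": 0,"wy": 0,"wz": 0},
  {"grip": 1,"tx": 0,"ty": 1.8,"tz": -0.4,"wx": 0,"wy": 0,"wz": 0},
  {"grip": 1,"tx": 0,"ty": 3.0,"tz": -0.7,"wx": 0,"wy": 0,"wz": 0},
  {"grip": 1,"tx": 0,"ty": 4.3,"tz": -1.1,"wx": 0,"wy": 0,"wz": 0},
  {"grip": 1,"tx": 0,"ty": 5.3,"tz": -2.4,"wx": 0.015,"wy": 0,"wz": 0},
  {"grip": 1,"tx": 0,"ty": 6.2,"tz": -3.9,"wx": 0.034,"wy": 0,"wz": 0},
  {"grip": 1,"tx": 0,"ty": 7.1,"tz": -5.2,"wx": 0.06,"wy": 0,"wz": 0},
  {"grip": 1,"tx": 0,"ty": 8.0,"tz": -6.6,"wx": 0.086,"wy": 0,"wz": 0},
  {"grip": 1,"tx": 0,"ty": 8.7,"tz": -8.0,"wx": 0.086,"wy": 0,"wz": 0},
  {"grip": 1,"tx": 0,"ty": 9.3,"tz": -9.3,"wx": 0.086,"wy": 0,"wz": 0},
])

```text
time: 6.68
position: [0.5349, -0.218, 0.222]
tool_rot: [2.764, -0.411, -0.075]
ft_force: [0.3, -0.1, -2.1]
grip_width: 0.154
```

```bash
python3 look.py 6; python3 tail.py 6
python3 - <<'E'
from h import *
for d,gy,gz in [(15,-.09,.23),(10,-.08,.25)]:
    th=np.deg2rad(d);inc([-.008,gy+.01*np.sin(th),gz+.01*np.cos(th)],tilt=th)
E
```

```text
[ 0.1   0.65 -0.78] 13.409493158796593 [ 0.54  0.23 -0.47  1.67  0.45  1.37 -0.33]
584 y -0.17714878850662213 0.08726009871296558
y -0.173 x -0.006 z 0.246 13
y -0.159 x -0.003 z 0.246 53
y -0.142 x -0.004 z 0.241 41
y -0.12 x -0.006 z 0.23 29
y -0.102 x -0.006 z 0.226 28
y -0.083 x -0.021 z 0.307 9
y -0.054 x -0.005 z 0.426 5
y -0.045 x 0.014 z 0.3 5
y 0.004 x -0.009 z 0.604 64
y 0.019 x -0.003 z 0.606 120
y 0.039 x -0.0 z 0.591 122
y 0.058 x -0.005 z 0.586 56
y 0.078 x -0.015 z 0.585 39
t 6.78 tcp floor [-0.0063 -0.0871  0.2231] inc cm [-0.16  0.6  -1.55] w [ 0.088 -0.001 -0.005]
t 6.78 tcp floor [-0.0063 -0.0871  0.2231] inc cm [-0.16  0.43 -3.76] w [ 0.175 -0.001 -0.005]
```

View pics/scene_6.png

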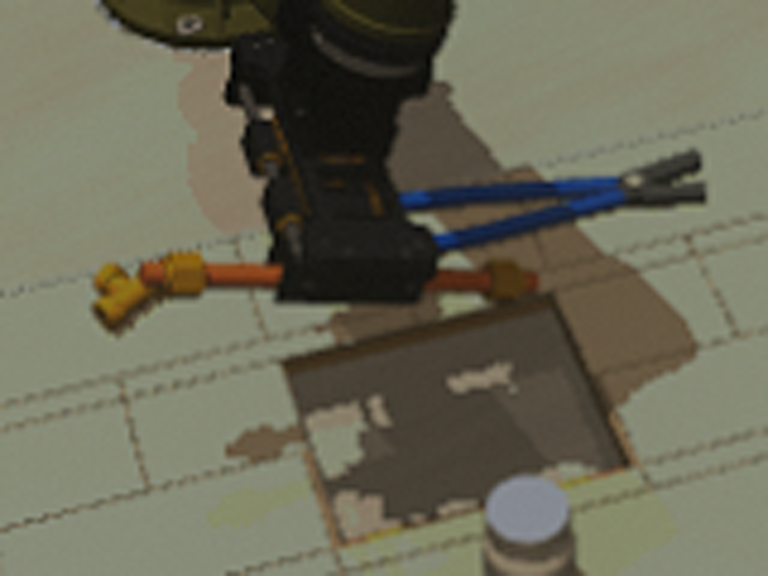

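The tail is fully out of the hatch, with its ends at (150,270) and (535,280) in the crop. I'll level it and raise it a little, then hold still.

Call:
drive_tool([
  {"grip": 1,"tx": 0,"ty": 0.3,"tz": -1.0,"wx": 0.05,"wy": 0,"wz": 0},
  {"grip": 1,"tx": 0,"ty": 0.4,"tz": -2.0,"wx": 0.1,"wy": 0,"wz": 0},
  {"grip": 1,"tx": 0,"ty": 0.4,"tz": -3.0,"wx": 0.14,"wy": 0,"wz": 0},
  {"grip": 1,"tx": 0,"ty": 0.4,"tz": -3.8,"wx": 0.175,"wy": 0,"wz": 0},
  {"grip": 1,"tx": 0,"ty": 0.4,"tz": -3.8,"wx": 0.175,"wy": 0,"wz": 0},
  {"grip": 1,"tx": 0,"ty": 0.4,"tz": -3.8,"wx": 0.175,"wy": 0,"wz": 0},
  {"grip": 1,"tx": 0,"ty": 0.4,"tz": -3.8,"wx": 0.175,"wy": 0,"wz": 0},
  {"grip": 1,"tx": 0,"ty": 0.4,"tz": -3.8,"wx": 0.175,"wy": 0,"wz": 0},
  {"grip": 1,"tx": 0,"ty": 0.4,"tz": -3.8,"wx": 0.175,"wy": 0,"wz": 0},
  {"grip": 1,"tx": 0,"ty": 0.4,"tz": -3.8,"wx": 0.175,"wy": 0,"wz": 0},
])

```text
time: 7.62
position: [0.5393, -0.2074, 0.2595]
tool_rot: [2.937, -0.433, -0.036]
ft_force: [-0.0, -0.2, -1.3]
grip_width: 0.159
```

```bash
python3 look.py 7
python3 - <<'E'
from h import *
s=ctrl.get_state();print(s['time'],s['qd'].round(3),fl(s['position']),s['grip_width'])
# bystander check against start, both views: objects above tiles
for k in('scene0','scene_7'):
    im=dict(np.load(k+'.npz'));hsv=cv2.cvtColor(im['frame'],cv2.COLOR_BGR2HSV);P=cloud(im);F=fl(P)
    for nm,m in(('blue',(hsv[...,0]>100)&(hsv[...,0]<130)&(hsv[...,1]>150)&(P[...,2]<.12)&(abs(F[...,0])<.25)&(abs(F[...,1])<.3)),
                ('bottle',(abs(F[...,0]-.16)<.04)&(abs(F[...,1])<.05)&(F[...,2]>.08)&(F[...,2]<.18)),
                ('torch',(abs(F[...,0]-.15)<.06)&(abs(F[...,1]+.14)<.08)&(F[...,2]>.07)&(F[...,2]<.12)),
                ('tee',(abs(F[...,0]+.155)<.04)&(abs(F[...,1]+.18)<.05)&(F[...,2]>.07)&(F[...,2]<.1)&(hsv[...,1]>150))):
        q=F[m];print(k,nm,len(q),np.median(q,0).round(3))
    # tail ends: warm pixels at z>.12
    m=(hsv[...,0]<28)&(hsv[...,1]>140)&(abs(F[...,0]+.008)<.035)&(F[...,2]>.12)&(F[...,2]<.33)&(abs(F[...,1])<.3)
    q=F[m]
    for a in np.arange(-.25,.2,.03):
        w=q[(q[:,1]>=a)&(q[:,1]<a+.03)]
        if len(w)>5: print('  tail',np.median(w,0).round(3),len(w))
E
```

```text
[ 0.39 -0.39 -1.28] 13.206243988161976 [ 0.62  0.19 -0.46  1.61  0.26  1.4  -0.18]
7.7167 [ 0.003 -0.003  0.001 -0.004  0.    -0.002  0.002] [-0.0064767  -0.07756685  0.25983989] 0.15179590790990777
scene0 blue 252 [-0.145  0.078  0.079]
scene0 bottle 502 [ 0.173 -0.005  0.139]
scene0 torch 508 [ 0.15  -0.138  0.092]
scene0 tee 122 [-0.157 -0.185  0.086]
scene_7 blue 127 [-0.143  0.09   0.079]
scene_7 bottle 501 [ 0.173 -0.005  0.139]
scene_7 torch 507 [ 0.149 -0.14   0.092]
scene_7 tee 118 [-0.157 -0.185  0.086]
  tail [-0.004 -0.163  0.271] 9
  tail [-0.002 -0.144  0.272] 84
  tail [-0.004 -0.115  0.263] 46
  tail [-0.006 -0.095  0.26 ] 15
  tail [-0.003  0.007  0.24 ] 37
  tail [-0.004  0.038  0.236] 50
  tail [-0.002  0.062  0.232] 57
```

View pics/scene_7.png

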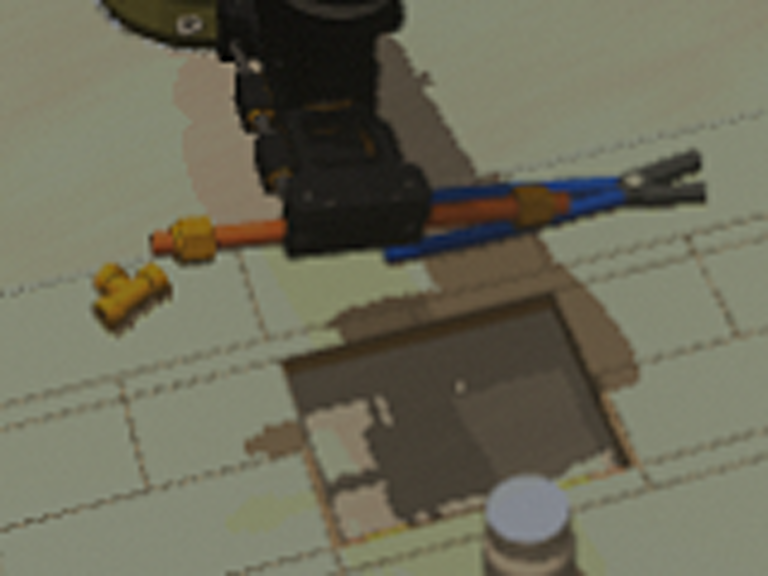

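View pics/side_7.png

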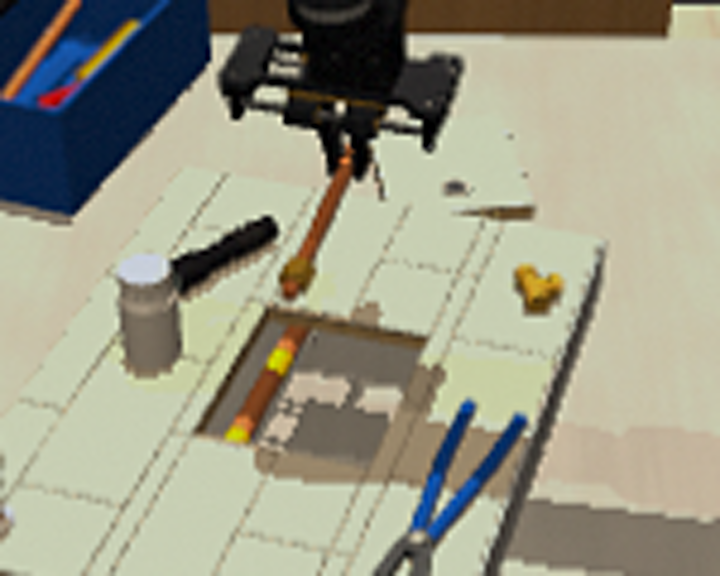

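The tail is held clear, with its lowest end near z 0.22 m. The bottle, torch and tee measure where they started. The pliers' shift is only because the tail hides part of them in that view; the side view shows them unmoved. Handing in.

Run:
```python
from bench import ctrl
print(ctrl.close_job()); s=ctrl.get_state(); print(s['time'],s['position'],s['grip_width'])
```

```text
the job is handed in; nothing more can be done
None
the job is handed in; nothing more can be done
```

The tail is out of the hatch, and I handed the job in with it held still in the gripper, at about 7.7 s of the 45 s allowed. Handing in reports no verdict, so what follows rests on my own measurements.

**What I did:** I gripped the tail through the hatch near its -y half with 55 N, lifted it 6 mm and slid it 58 mm toward +y. I then tilted it to about 25°: the -y end was near z 120 mm while the +y end was by geometry near z 15 mm (top of its nut measured at 33–39 mm). From there I drew it out toward -y and levelled it to about 10°.

**Last checks:**
- **Height:** the tail's top surface measured about z 0.23 to 0.27 m along its length, well above the required 0.13 m.
- **Stillness and grip:** joint speeds were 0.004 rad/s or less, and the fingers were holding at about 13 mm opening.
- **Forces:** wrist force readings stayed within about 2.5 N per axis, roughly the tail's weight. They showed no sign of knocking the tiles or gas pipe, but I only read them between moves.
- **Bystanders:** the bottle, torch and tee measured within 2 mm of where they started. I made no measurement of the hatch cover or extinguisher; the arm was not taken near them.

**One disagreement:** the pliers' measured centre shifted by about 12 mm in the scene view, because the tail hid part of them. The side view shows them unmoved.

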